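Clear the spray gun in its warmer

ROBOT

A 6-joint arm with a two-finger parallel gripper is mounted at the origin on the work surface. World frame = base frame: x ahead of the robot, y to its left, z up, the work surface at z = 0. Lengths are in m, angles in rad, forces in N, time in s.
With the tool pointing down it reaches from about 0.275 to 0.825 m from the base axis. Payload 4.9 kg.
Tool frame: the origin (TCP) lies midway between the tips of the shut fingers; the grasp point (between the pads) lies 19 mm behind it; x points along the fingers, z is the direction in which the jaws open and shut, and the axes are right-handed (so a half turn about x gives the same grasp; the last joint's range is limited). The gripper opens to 85 mm and grips with 20 to 120 N. Pads are 22 mm wide; open, the fingers measure 114 mm over their backs; the gripper's body (76 mm by 85 mm) begins 54 mm behind the grasp point. The pads swing forward as they close: fully open they stand 13 mm farther back than shut.
Start: joints at [1.212, 0.326, -0.193, 1.052, 0, 1.437], TCP at [0.123, 0.536, 0.231] pointing down, gripper open.
Joint ranges: [-2.65, 2.65], [-0.97, 1.79], [-1.3, 1.35], [-1.93, 2.1], [-1.47, 1.37], [-3.14, 3.14]. Speed limits (rad/s): [2.57, 2.57, 3.14, 3.14, 3.14, 3.14].

INTERFACE

Orientations are given as [roll, pitch, yaw] about the fixed x, y, z axes, in that order (R = Rz(yaw) Ry(pitch) Rx(roll)).
In Python, from workcell import read_state, viewer, job gives the robot as it stands.
- The arm moves only by the shell command python3 -m crank 'ROWS'. ROWS is JSON, a list of rows, each an object of numbers: "hand": the finger opening in cm, from 0 to 8.54; "dx", "dy", "dz": the shift along the world's x, y, z in cm; "ax", "ay", "az": the turn, a rotation vector about the world's x, y, z in degrees. A call has 1 to 5 rows; each row shifts and turns the pose as measured when the row begins; what a row does not reach is not made up. A row lasts 1/8 s, in which the tool goes at most 62.5 mm and 10.7 degrees, less where a joint would pass 70% of its speed; a pose out of reach is approached as far as the arm can. A call is refused whole if a number of a shift passes 6.25 or a number of a turn 10.7, either way. A call with a gripper value outside its range is refused whole. The fingers move at their own pace and stop on an object; the grip force is fixed at half the most. Time passes only in rows, so rows that do not move let the fingers close. It gives the time, the measured TCP pose, the force and the opening at its end, in the units of the state.
- read_state(): the state, without advancing time (a new reading comes with each control period).
- viewer.read_camera(name): name is "scene" or "top"; returns a dict with "pixels" (384x512x3 uint8, red, green, blue), "z_map" (384x512 float32, m along the optical axis (not along the pixel's ray), 0 where there is no reading), "fov_y" (degrees; the focal length in pixels is half the picture's height over the tangent of half this angle, whatever the lens; pixels are square), "cx", "cy" (the principal point, pixels), "R" (3x3) and "t" (3): a world point X has camera coordinates R X + t. Camera axes: x right, y down, z forward; pixel columns grow to the right and rows downward; lengths in m; the calibration is good to about 2 mm. A picture is of the moment at which its call begins.
- job.finish_job(): hands the job in, once; it reports no verdict.
The state is a dict: "time": time; "joint_positions": joint angles; "qvel": joint speeds; "tau": joint torques, N m; "tcp_pos": TCP position; "eef_rot": TCP orientation; "wrist_force": force on the tool from outside, world axes, zero at the start; "moment": the same for the moment, N m; "finger_gap": finger opening in m.
Only numpy, scipy, OpenCV 4.12 (cv2) and the standard library are available. Lean on these libraries where they do the work, as an engineer would, in place of code of your own. Each camera call takes 0.05 s, during which the arm holds its last target.

TASK

Open the gun warmer: raise its lid all the way until its folding stay locks, so that the lid stands up unaided, and never let it slam. Then squeeze the spray gun's trigger fully home against its grip, keep it squeezed for a good second to clear the nozzle, and let it spring back, leaving the lid standing and the things around the warmer undisturbed.

Things in the scene. Friction and masses are not known exactly. Their poses are not given: they have to be found in the camera images.
- warmer: Fixed white flat case, 210 (x) x 360 (y) x 90 mm high, 5 mm walls and floor; origin at the centre of its underside, z up, -x is its front. It stands at varying places and yaws. At the start its see-through lid is shut over the gun inside.
- lid_hinge (a point): Middle of the lid's hinge line, at the warmer's rear top edge: 105 mm behind the warmer's origin (its +x), 95 mm above the table. The hinge line runs along the warmer's y.
- lid_tab (a point): Where to pinch the lid: centre of the black tongue in the middle of the lid's front edge. The tongue is 30 mm wide (warmer y), 14 mm thick, sticks out 60 mm in front of the lid's edge in the lid's plane; this point lies in the lid's plane 250 mm from the hinge line, 40 mm out from the lid's edge, 25 mm short of the tongue's end. The lid is a clear plastic plate in an aluminium frame, 210 x 364 x 6 mm. The point turns with the lid.
- lid (a joint): Lid angle, rad: 0 shut (level), grows as it is raised. About 1.40 at the very top, where the straightened stay stops it; it stands at about 1.35 when the stay is locked. Mass 0.4 to 0.8 kg: held at the tongue about 2 to 4 N lifts it. If let go with the stay unlocked it falls shut.
- stay (a joint): Elbow of the folding stay (two 68 mm links on the warmer's +y flank), rad: 0 folded (lid shut), 2.38 straight, 2.73 locked at its stop. Worked through the lid alone: raise the lid until the straight stay stops it; a weak spring urges the elbow past straight; lower the lid about 0.04 rad and the elbow goes to its stop and carries the lid. Lowered before the stay was straight, it folds.
- gun: Spray gun lying on its side in a cradle inside the warmer, fixed to it, at a varying place and yaw there; origin on the warmer's floor (5 mm above the table) under the grip, z up. Barrel 150 mm long, 30 mm thick, along +y (nozzle at +y) at x = +40 mm; its axis, the grip and the trigger all lie at a height of 50 mm above the origin (55 mm above the table; the warmer's rim is at 90 mm).
- grip: The gun's fixed grip: black bar 95 mm long along x (from x = -57 to +38 mm of its origin), 26 mm wide (y, +-13 mm), 26 mm thick (z, +-13 mm), with a brass stub 14 mm long at its -x end and a narrower (22 mm) support block beneath its -x half; origin 50 mm above the gun's origin, axes as the gun's.
- grip_pad (a point): Back face of the grip opposite the trigger's working part: at (-30, -13, 0) mm in the grip's frame; the face looks to -y.
- trigger_pad (a point): Front face of the trigger, where to press it: at rest at (-30, +40, 0) mm in the grip's frame, looking to +y. The trigger is a steel bar 78 mm long, 10 mm thick (y), 20 mm high (z), beside the grip; it is hinged at (+30, +35) mm of the grip's frame, upright axis, 60 mm from this point. Over trigger and grip the width here is 53 mm at rest and about 37 mm when fully squeezed. The point turns with the trigger.
- trigger (a joint): Trigger angle, rad: 0 at rest, 0.27 fully squeezed against its stop; the press point moves about 16 mm towards the grip (-y). Its spring needs about 5 N at the press point to start and 11 N at the end, and returns it.
- bottle: Bystander: white plastic bottle, 60 mm thick, 150 mm tall, standing; origin under its centre.
- mould: Bystander: clear chocolate mould with dark bonbons, 180 x 110 mm, about 38 mm high with the bonbons, lying; origin under its centre.
- spatula: Bystander: spatula 200 mm long, lying flat, handle to its -x.
- tub: Bystander: round plastic jar, 70 mm thick, 75 mm tall, standing; origin under its centre.

How it is judged:
By the outcome, as a careful person would: the job done as asked, in the order asked, and still so for the second after the job is handed in, with the robot touching nothing.
It also fails if it takes over 56 s, if anything falls off the work surface, if the arm or the gripper's body presses on something with over 40 N, if the wrist force passes 120 N, or if a joint passes its speed limit or range.

## Working session

There is one attempt and no reset: what is moved stays moved. The work goes in short steps, Python scripts to look and compute and a shell command to move; the robot and the scene stay as the last step left them, time stands still between calls to the robot, and variables do not carry over. Pictures are saved under pics/ and viewed, and the job is handed in when it is done.

```bash
ls; mkdir -p pics
cat > h.py <<'E'
import numpy as np, cv2
from workcell import read_state, viewer, job
def cam(n,fn=None):
    c=viewer.read_camera(n)
    if fn: cv2.imwrite('pics/'+fn,c['pixels'][:,:,::-1])
    c['f']=192/np.tan(np.radians(c['fov_y'])/2)
    c['R']=np.array(c['R']);c['t']=np.array(c['t'])
    return c
def ray(c,u,v,z):
    d=c['R'].T@np.array([(u-c['cx'])/c['f'],(v-c['cy'])/c['f'],1]); o=-c['R'].T@c['t']
    return o+d*(z-o[2])/d[2]
def proj(c,X):
    p=c['R']@np.array(X)+c['t']; return p[:2]/p[2]*c['f']+[c['cx'],c['cy']]
def cloud(c):
    v,u=np.mgrid[0:384,0:512]; z=c['z_map']
    P=np.stack([(u-c['cx'])/c['f']*z,(v-c['cy'])/c['f']*z,z],-1)
    return (P-c['t'])@c['R']
def st():
    s=read_state(); print(s['time'],np.round(s['tcp_pos'],4),np.round(s['eef_rot'],3),np.round(s['wrist_force'],1),s['finger_gap'],np.round(s['joint_positions'],3)); return s
E
python3 - <<'E'
from h import *
st()
for n in('scene','top'):
    c=cam(n,n+'0.png'); print(c['fov_y'],c['cx'],c['cy'],-c['R'].T@c['t'],c['R'].round(3).tolist())
E
```

```text
pics
0.0 [0.1224 0.5356 0.2305] [ 3.023  1.569 -1.914] [-0.2 -0.1 -0.7] 0.08563745803792666 [ 1.212  0.327 -0.194  1.052 -0.     1.437]
45.48721176647499 254.42300995830882 193.2100679026405 [1.35934533 0.75536956 1.28896871] [[-0.675, 0.738, 0.009], [0.531, 0.495, -0.688], [-0.512, -0.459, -0.726]]
49.31006671744482 251.88983155838676 186.97594587427105 [0.45664404 0.01189755 1.62742775] [[0.017, -1.0, 0.005], [-0.998, -0.018, -0.054], [0.054, -0.004, -0.999]]
```

View pics/scene0.png

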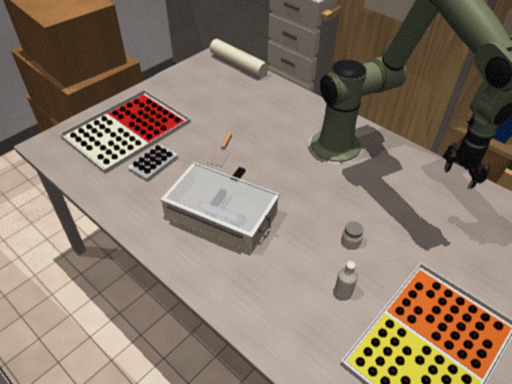

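View pics/top0.png

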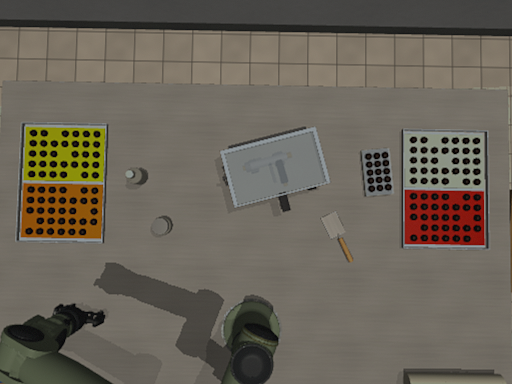

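The top view shows the warmer at about (275,168), its tongue at (285,202), the gun through the lid near (275,165), and the spatula at (338,235). The mould is at (377,172), the bottle at (135,175) and the tub at (161,226). Next I'll enlarge it.

Run:
```python
from h import *
a=cv2.imread('pics/top0.png')[115:225,205:355]; cv2.imwrite('pics/topz.png',cv2.resize(a,None,fx=5,fy=5,interpolation=cv2.INTER_CUBIC))
a=cv2.imread('pics/scene0.png')[155:255,155:285]; cv2.imwrite('pics/scz.png',cv2.resize(a,None,fx=6,fy=6,interpolation=cv2.INTER_CUBIC))
c=cam('top');P=cloud(c)
for u,v in[(285,203),(275,165),(240,160),(320,150),(250,200),(338,225)]: print(u,v,P[v,u].round(4))
# lid/box mask via depth
m=((P[...,2]>0.075)&(P[...,2]<0.13)&(c['z_map']>0)).astype(np.uint8)*255
m[:,:200]=0;m[:,345:]=0;m[230:]=0
cv2.imwrite('pics/m.png',m)
cs,_=cv2.findContours(m,0,1);k=max(cs,key=cv2.contourArea)
print(cv2.contourArea(k),cv2.minAreaRect(k))
```

```text
285 203 [ 0.4828 -0.1157  0.1008]
275 165 [ 0.6222 -0.0776  0.0939]
240 160 [0.6382 0.0516 0.0951]
320 150 [ 0.6803 -0.2425  0.0968]
250 200 [0.4917 0.0122 0.0951]
338 225 [ 0.403  -0.3298  0.0054]
5982.0 ((274.11138916015625, 173.09991455078125), (77.39641571044922, 103.37970733642578), 75.57923126220703)
```

View pics/topz.png

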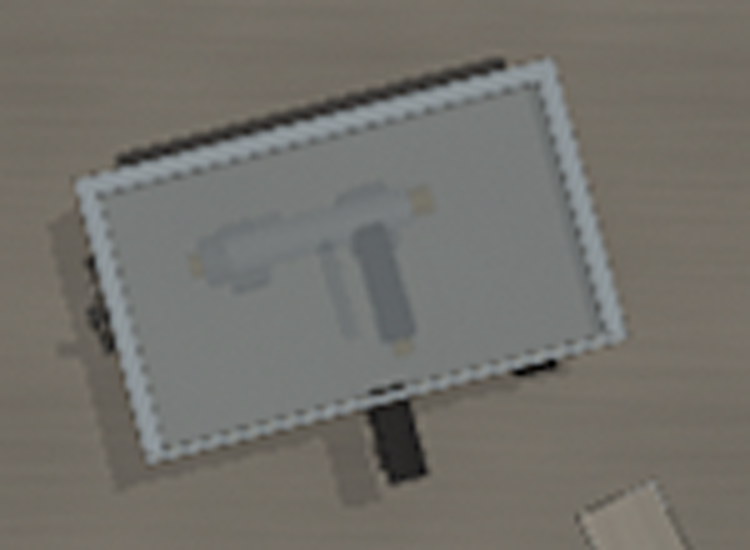

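View pics/scz.png

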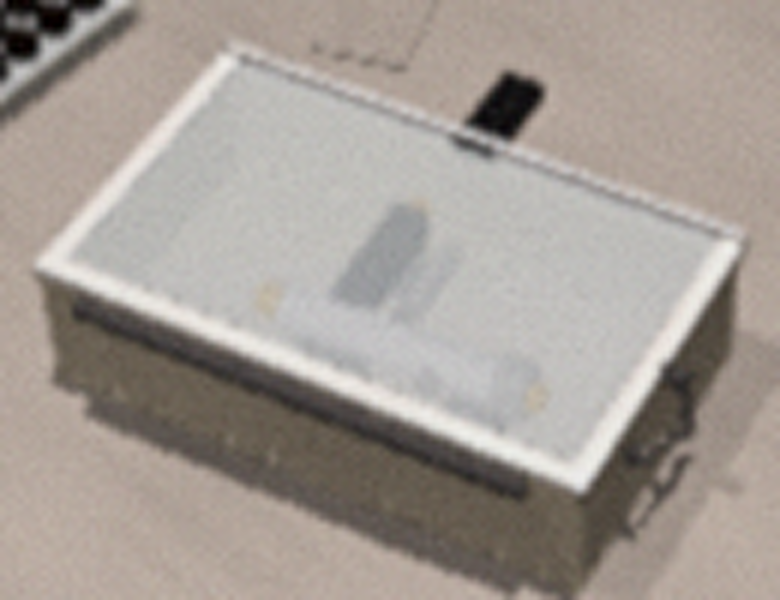

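View pics/m.png

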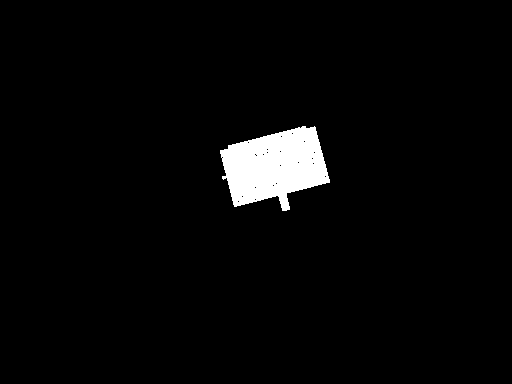

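The zoomed top view shows the lid corners and tongue clearly. The gun is visible through the lid, with its barrel nozzle to the left (+y). The black grip runs from about (370,230) to (400,345) in the zoom, and the trigger bar is to its left. Next I'll measure.

Run:
```python
from h import *
from scipy.spatial.transform import Rotation as Ro
c=cam('top');s=cam('scene')
P=cloud(c)
z=lambda x,y,h:ray(c,205+x/5-.4,115+y/5-.4,h)
zs=lambda x,y,h:ray(s,155+x/6-.4,155+y/6-.4,h)
K=[z(*p,.098) for p in[(78,182),(550,60),(625,335),(152,462)]]
K2=[zs(*p,.098) for p in[(580,490),(36,266),(228,45),(745,238)]]
for k in(K,K2):
    k=np.array(k)[:,:2]; print(k.round(4).tolist(), 'sides',[np.linalg.norm(k[i]-k[(i+1)%4]).round(4) for i in range(4)])
    yv=(k[0]-k[1])+(k[3]-k[2]); xv=(k[0]-k[3])+(k[1]-k[2])
    print('centre',k.mean(0),'yaw',np.degrees(np.arctan2(-yv[0],yv[1])),np.degrees(np.arctan2(xv[1],xv[0])))
print('tip',z(407,480,.102),zs(525,80,.102))
for n,a,b in(('brass stub -x',(402,348),(420,205)),):
    print(z(*a,.055),zs(*b,.055))
print('grip black ends',z(367,228,.068),z(397,340,.068)); print('grip scene',zs(348,300,.068),zs(412,210,.068))
print('nozzle/back stub',z(193,264,.055),z(424,200,.055), zs(538,398,.055),zs(268,298,.055))
print('trigger',z(325,248,.065),z(350,335,.065))
R=Ro.from_euler('xyz',read_state()['eef_rot']).as_matrix();print(R.round(3))
```

```text
[[0.6698, 0.1249], [0.7667, -0.2216], [0.5641, -0.2785], [0.4651, 0.0665]] sides [np.float64(0.3598), np.float64(0.2104), np.float64(0.3589), np.float64(0.2129)]
centre [ 0.61644413 -0.07716545] yaw 15.822227402536841 15.811661018802955
[[0.6707, 0.1257], [0.7661, -0.2221], [0.56, -0.2819], [0.4642, 0.0688]] sides [np.float64(0.3606), np.float64(0.2146), np.float64(0.3635), np.float64(0.2142)]
centre [ 0.61523381 -0.07737506] yaw 15.311083406683517 15.796889923567917
tip [ 0.45519929 -0.11959531  0.102     ] [ 0.45745994 -0.11840008  0.102     ]
[ 0.55438239 -0.11859419  0.055     ] [ 0.54859262 -0.12280248  0.055     ]
grip black ends [ 0.64320956 -0.09009958  0.068     ] [ 0.55949799 -0.11369931  0.068     ]
grip scene [ 0.64221044 -0.08913677  0.068     ] [ 0.56352021 -0.11412173  0.068     ]
nozzle/back stub [0.61511159 0.0400152  0.055     ] [ 0.66681839 -0.13377395  0.055     ] [0.61253812 0.03875173 0.055     ] [ 0.66632438 -0.1346218   0.055     ]
trigger [ 0.62792184 -0.05898129  0.065     ] [ 0.56282634 -0.07868812  0.065     ]
[[-0.    -0.975  0.223]
 [-0.001  0.223  0.975]
 [-1.     0.    -0.001]]
```

```bash
python3 -m crank '[{"dx":2.9,"dy":-5.4,"az":3,"hand":8.5},{"dx":2.9,"dy":-5.4,"az":3},{"dx":2.9,"dy":-5.4,"az":3},{"dx":2.9,"dy":-5.4,"az":3},{"dx":2.9,"dy":-5.4,"az":3}]'
```

```text
invalid input
```

```bash
python3 -m crank '[{"hand":8.5,"dx":2.9,"dy":-5.4,"dz":0,"ax":0,"ay":0,"az":3},{"hand":8.5,"dx":2.9,"dy":-5.4,"dz":0,"ax":0,"ay":0,"az":3},{"hand":8.5,"dx":2.9,"dy":-5.4,"dz":0,"ax":0,"ay":0,"az":3},{"hand":8.5,"dx":2.9,"dy":-5.4,"dz":0,"ax":0,"ay":0,"az":3},{"hand":8.5,"dx":2.9,"dy":-5.4,"dz":0,"ax":0,"ay":0,"az":3}]'
```

```text
time: 0.88
tcp_pos: [0.269, 0.2626, 0.2301]
eef_rot: [-1.29, 1.568, 0.336]
wrist_force: [1.1, 0.6, -0.8]
finger_gap: 0.085
```

```bash
python3 -m crank '[{"hand":8.5,"dx":2.9,"dy":-5.4,"dz":0,"ax":0,"ay":0,"az":3},{"hand":8.5,"dx":2.9,"dy":-5.4,"dz":0,"ax":0,"ay":0,"az":3},{"hand":8.5,"dx":2.9,"dy":-5.4,"dz":0,"ax":0,"ay":0,"az":3},{"hand":8.5,"dx":2.9,"dy":-5.4,"dz":0,"ax":0,"ay":0,"az":3},{"hand":8.5,"dx":2.9,"dy":-5.4,"dz":0,"ax":0,"ay":0,"az":2}]'
cat >> h.py <<'E'
from scipy.spatial.transform import Rotation as Ro
YW=np.radians(15.7); XW=np.array([np.cos(YW),np.sin(YW),0]); YV=np.array([-np.sin(YW),np.cos(YW),0])
HG=np.array([.717,-.049,.095])
def tool():
    s=st(); R=Ro.from_euler('xyz',s['eef_rot']).as_matrix()
    print('tool x',R[:,0].round(3),'jaw yaw',np.degrees(np.arctan2(R[1,2],R[0,2])).round(2)); return s,R
E
python3 - <<'E'
from h import *
s,R=tool(); print('to tab',(HG-.25*XW-np.array(s['tcp_pos'])).round(4))
E
```

```text
time: 1.5
tcp_pos: [0.416, -0.0137, 0.2317]
eef_rot: [-1.461, 1.561, 0.417]
wrist_force: [1.0, 0.9, 0.5]
finger_gap: 0.0849
1.5 [ 0.416  -0.0137  0.2317] [-1.461  1.561  0.417] [1.  0.9 0.5] 0.08492413504077023 [-0.215  0.07  -0.517  0.977  0.006 -0.522]
tool x [ 0.009  0.004 -1.   ] jaw yaw 107.64
to tab [ 0.0603 -0.103  -0.1367]
```

```bash
python3 -m crank '[{"hand":8.5,"dx":3.0,"dy":-5,"dz":-2,"ax":0,"ay":0,"az":-1},{"hand":8.5,"dx":3,"dy":-5,"dz":-2,"ax":0,"ay":0,"az":-1},{"hand":8.5,"dx":0,"dy":0,"dz":-1,"ax":0,"ay":0,"az":0}]'
python3 - <<'E'
from h import *
s,R=tool(); print('to tab',(HG-.25*XW-np.array(s['tcp_pos'])).round(4))
c=cam('top')
a=c['pixels'][115:225,205:355,::-1]; cv2.imwrite('pics/t1.png',cv2.resize(a,None,fx=5,fy=5,interpolation=cv2.INTER_CUBIC))
E
```

```text
time: 1.88
tcp_pos: [0.4789, -0.1193, 0.1823]
eef_rot: [-1.718, 1.557, 0.118]
wrist_force: [-0.8, 1.2, -0.2]
finger_gap: 0.0847
1.875 [ 0.4789 -0.1193  0.1823] [-1.718  1.557  0.118] [-0.8  1.2 -0.2] 0.08470170871922066 [-0.398  0.254 -0.427  0.877  0.007 -0.664]
tool x [ 0.014  0.002 -1.   ] jaw yaw 105.21
to tab [-0.0026  0.0026 -0.0873]
```

View pics/t1.png

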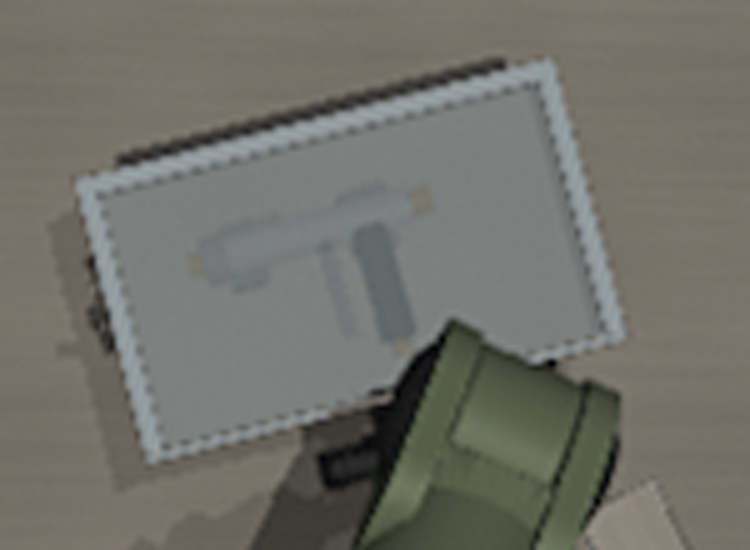

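The tongue is under the gripper, with one open finger at zoom (345,465). Descending.

```bash
python3 -m crank '[{"hand":8.5,"dx":-0.2,"dy":0.4,"dz":-4,"ax":0,"ay":0.8,"az":0.5},{"hand":8.5,"dx":0,"dy":0,"dz":-4,"ax":0,"ay":0,"az":0},{"hand":8.5,"dx":0,"dy":0,"dz":-2.5,"ax":0,"ay":0,"az":0},{"hand":8.5,"dx":0,"dy":0,"dz":0,"ax":0,"ay":0,"az":0}]'
python3 - <<'E'
from h import *
s,R=tool(); print('to tab',(HG-.25*XW-np.array(s['tcp_pos'])).round(4))
c=cam('scene')
a=c['pixels'][125:255,155:325,::-1]; cv2.imwrite('pics/s1.png',cv2.resize(a,None,fx=4.5,fy=4.5,interpolation=cv2.INTER_CUBIC))
E
```

```text
time: 2.42
tcp_pos: [0.4721, -0.1082, 0.0751]
eef_rot: [0.404, 1.564, 2.256]
wrist_force: [-0.1, -0.4, -0.0]
finger_gap: 0.0847
2.425 [ 0.4721 -0.1082  0.0751] [0.404 1.564 2.256] [-0.1 -0.4 -0. ] 0.08469933371649707 [-0.38   0.383 -0.565  0.628  0.003 -0.661]
tool x [-0.004  0.005 -1.   ] jaw yaw 106.11
to tab [ 0.0043 -0.0085  0.0199]
```

View pics/s1.png

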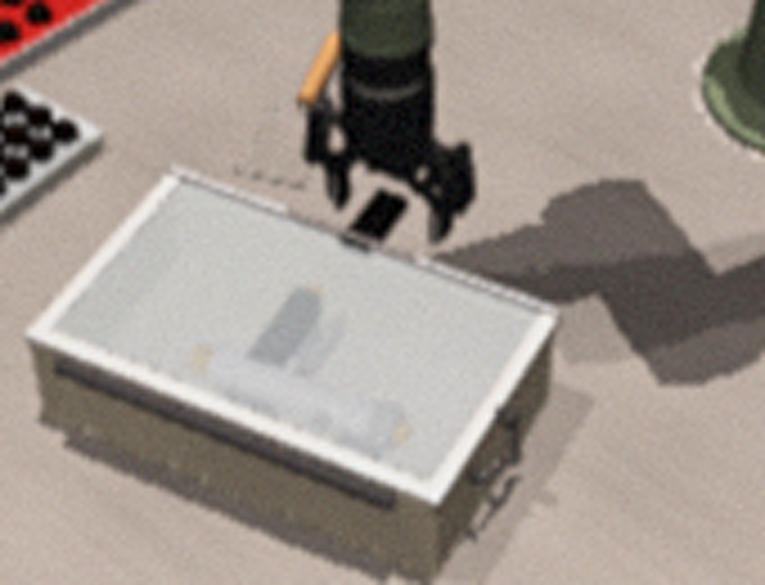

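The tongue lies between the fingers, at (380,212) in the zoom. I'll centre, then close.

```bash
python3 -m crank '[{"hand":8.5,"dx":0.4,"dy":-0.7,"dz":0,"ax":0,"ay":0,"az":0},{"hand":1,"dx":0,"dy":0,"dz":0,"ax":0,"ay":0,"az":0},{"hand":1,"dx":0,"dy":0,"dz":0,"ax":0,"ay":0,"az":0},{"hand":1,"dx":0,"dy":0,"dz":0,"ax":0,"ay":0,"az":0},{"hand":1,"dx":0,"dy":0,"dz":0,"ax":0,"ay":0,"az":0}]'
python3 -m crank '[{"hand":1,"dx":0,"dy":0,"dz":0,"ax":0,"ay":0,"az":0},{"hand":1,"dx":0,"dy":0,"dz":0,"ax":0,"ay":0,"az":0}]'
python3 - <<'E'
from h import *
s,R=tool(); print('to tab',(HG-.25*XW-np.array(s['tcp_pos'])).round(4))
E
```

```text
time: 3.1
tcp_pos: [0.4792, -0.1138, 0.0805]
eef_rot: [-0.68, 1.562, 1.173]
wrist_force: [0.1, 2.3, 0.5]
finger_gap: 0.0285
time: 3.35
tcp_pos: [0.4792, -0.1138, 0.0805]
eef_rot: [-0.695, 1.562, 1.158]
wrist_force: [1.0, 2.0, 1.4]
finger_gap: 0.0287
3.35 [ 0.4792 -0.1138  0.0805] [-0.695  1.562  1.158] [1.  2.  1.4] 0.028725281858366033 [-0.389  0.384 -0.546  0.641  0.009 -0.671]
tool x [ 0.004  0.008 -1.   ] jaw yaw 106.16
to tab [-0.0029 -0.0029  0.0145]
```

```bash
cat >> h.py <<'E'
def arc(step,n=5,end=9,R0=None):
    s=read_state(); g=np.array(s['tcp_pos'])+[0,0,.019-.004]
    d=HG-g; a=np.arctan2(g[2]-HG[2],d@XW); r=np.hypot(g[2]-HG[2],d@XW); lat=d@YV
    print('t',s['time'],'ang',a.round(4),'r',r.round(4),'lat',lat.round(4),'F',np.round(s['wrist_force'],1),'gap',round(s['finger_gap'],4))
    R=Ro.from_euler('xyz',s['eef_rot']).as_matrix();print('tool x',R[:,0].round(3),'jaw',np.degrees(np.arctan2(R[1,2],R[0,2])).round(1),'q',np.round(s['joint_positions'],2))
    for i in range(n):
        a2=min(a+step,end); dd=(-r*np.cos(a2)+r*np.cos(a))*XW+np.array([0,0,r*(np.sin(a2)-np.sin(a))]); a=a2
        print((dd*100).round(2))
E
python3 -c "
from h import *
arc(.05)"
```

```text
t 3.35 ang 0.0022 r 0.2465 lat -0.002 F [1.  2.  1.4] gap 0.0287
tool x [ 0.004  0.008 -1.   ] jaw 106.2 q [-0.39  0.38 -0.55  0.64  0.01 -0.67]
[0.03 0.01 1.23]
[0.09 0.03 1.23]
[0.15 0.04 1.22]
[0.21 0.06 1.21]
[0.27 0.08 1.2 ]
```

```bash
python3 -m crank '[{"hand":1,"dx":0,"dy":0,"dz":1.2,"ax":0,"ay":0,"az":0},{"hand":1,"dx":0.1,"dy":0,"dz":1.2,"ax":0,"ay":0,"az":0},{"hand":1,"dx":0.2,"dy":0,"dz":1.2,"ax":0,"ay":0,"az":0},{"hand":1,"dx":0.2,"dy":0.1,"dz":1.2,"ax":0,"ay":0,"az":0},{"hand":1,"dx":0.3,"dy":0.1,"dz":1.2,"ax":0,"ay":0,"az":0}]'
python3 -c "
from h import *
arc(.06)
c=cam('scene','s2.png')"
```

```text
time: 3.98
tcp_pos: [0.4878, -0.1114, 0.1429]
eef_rot: [-0.584, 1.561, 1.268]
wrist_force: [4.1, 0.9, -7.0]
finger_gap: 0.0287
t 3.975 ang 0.2589 r 0.2458 lat -0.0019 F [ 4.1  0.9 -7. ] gap 0.0287
tool x [ 0.003  0.009 -1.   ] jaw 106.1 q [-0.38  0.32 -0.45  0.8   0.01 -0.66]
[0.4  0.11 1.41]
[0.49 0.14 1.39]
[0.56 0.16 1.35]
[0.64 0.18 1.32]
[0.72 0.2  1.27]
```

View pics/s2.png

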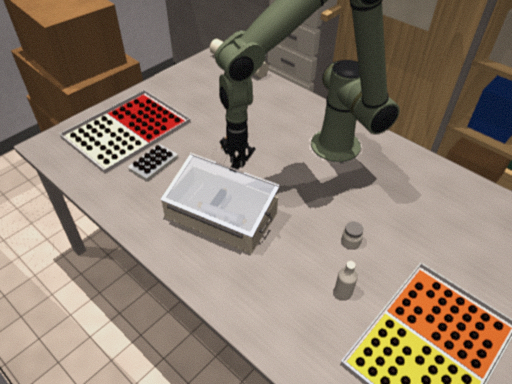

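The lid is lifting: its front edge, near (235,165), is up and the tongue is still gripped. I'll keep following the arc.

```bash
python3 -m crank '[{"hand":1,"dx":0.4,"dy":0.1,"dz":1.4,"ax":0,"ay":0,"az":0},{"hand":1,"dx":0.5,"dy":0.1,"dz":1.4,"ax":0,"ay":0,"az":0},{"hand":1,"dx":0.6,"dy":0.2,"dz":1.35,"ax":0,"ay":0,"az":0},{"hand":1,"dx":0.6,"dy":0.2,"dz":1.3,"ax":0,"ay":0,"az":0},{"hand":1,"dx":0.7,"dy":0.2,"dz":1.3,"ax":0,"ay":0,"az":0}]'
python3 -c "
from h import *
arc(.07)"
```

```text
time: 4.65
tcp_pos: [0.5182, -0.103, 0.2134]
eef_rot: [-0.801, 1.56, 1.051]
wrist_force: [7.2, 2.7, -10.8]
finger_gap: 0.0287
t 4.65 ang 0.5748 r 0.2454 lat -0.0018 F [  7.2   2.7 -10.8] gap 0.0287
tool x [ 0.005  0.01  -1.   ] jaw 106.1 q [-0.34  0.3  -0.28  0.99  0.01 -0.62]
[0.95 0.27 1.41]
[1.04 0.29 1.34]
[1.13 0.32 1.26]
[1.21 0.34 1.17]
[1.28 0.36 1.08]
```

```bash
python3 -m crank '[{"hand":1,"dx":0.95,"dy":0.25,"dz":1.4,"ax":0,"ay":0,"az":0},{"hand":1,"dx":1.05,"dy":0.3,"dz":1.35,"ax":0,"ay":0,"az":0},{"hand":1,"dx":1.1,"dy":0.3,"dz":1.25,"ax":0,"ay":0,"az":0},{"hand":1,"dx":1.2,"dy":0.35,"dz":1.15,"ax":0,"ay":0,"az":0},{"hand":1,"dx":1.3,"dy":0.35,"dz":1.1,"ax":0,"ay":0,"az":0}]'
python3 -c "
from h import *
arc(.06)"
```

```text
time: 5.28
tcp_pos: [0.5724, -0.0878, 0.2747]
eef_rot: [0.356, 1.562, 2.206]
wrist_force: [4.4, 0.8, -10.6]
finger_gap: 0.0287
t 5.275 ang 0.9155 r 0.2456 lat -0.0017 F [  4.4   0.8 -10.6] gap 0.0287
tool x [-0.005  0.007 -1.   ] jaw 106.0 q [-0.28  0.36 -0.03  1.19  0.01 -0.56]
[1.15 0.32 0.86]
[1.2  0.34 0.79]
[1.24 0.35 0.71]
[1.28 0.36 0.63]
[1.31 0.37 0.55]
```

```bash
python3 -m crank '[{"hand":1,"dx":1.15,"dy":0.3,"dz":0.85,"ax":0,"ay":0,"az":0},{"hand":1,"dx":1.2,"dy":0.35,"dz":0.8,"ax":0,"ay":0,"az":0},{"hand":1,"dx":1.25,"dy":0.35,"dz":0.7,"ax":0,"ay":0,"az":0},{"hand":1,"dx":1.3,"dy":0.35,"dz":0.65,"ax":0,"ay":0,"az":0}]'
python3 -c "
from h import *
arc(.03)"
```

```text
time: 5.78
tcp_pos: [0.6161, -0.0756, 0.3023]
eef_rot: [1.228, 1.547, 3.078]
wrist_force: [1.1, 0.6, -8.3]
finger_gap: 0.0284
t 5.775 ang 1.132 r 0.2455 lat -0.0017 F [ 1.1  0.6 -8.3] gap 0.0284
tool x [-0.023  0.001 -1.   ] jaw 106.0 q [-0.24  0.45  0.17  1.32 -0.   -0.52]
[0.65 0.18 0.3 ]
[0.65 0.18 0.28]
[0.66 0.19 0.26]
[0.67 0.19 0.24]
[0.68 0.19 0.22]
```

```bash
python3 -m crank '[{"hand":1,"dx":0.65,"dy":0.2,"dz":0.3,"ax":0,"ay":0,"az":0},{"hand":1,"dx":0.65,"dy":0.2,"dz":0.3,"ax":0,"ay":0,"az":0},{"hand":1,"dx":0.65,"dy":0.2,"dz":0.25,"ax":0,"ay":0,"az":0},{"hand":1,"dx":0.65,"dy":0.2,"dz":0.25,"ax":0,"ay":0,"az":0},{"hand":1,"dx":0.7,"dy":0.2,"dz":0.2,"ax":0,"ay":0,"az":0}]'
python3 -c "
from h import *
arc(.03)"
```

```text
time: 6.4
tcp_pos: [0.6476, -0.0669, 0.3149]
eef_rot: [1.369, 1.539, -3.064]
wrist_force: [-0.4, 0.2, -7.1]
finger_gap: 0.0292
t 6.4 ang 1.2749 r 0.2456 lat -0.0015 F [-0.4  0.2 -7.1] gap 0.0292
tool x [-0.031 -0.002 -1.   ] jaw 106.0 q [-0.21  0.52  0.32  1.4  -0.01 -0.49]
[0.68 0.19 0.2 ]
[0.69 0.19 0.18]
[0.69 0.19 0.16]
[0.7  0.2  0.14]
[0.7  0.2  0.12]
```

```bash
python3 -m crank '[{"hand":1,"dx":0.7,"dy":0.2,"dz":0.2,"ax":0,"ay":0,"az":0},{"hand":1,"dx":0.7,"dy":0.2,"dz":0.2,"ax":0,"ay":0,"az":0},{"hand":1,"dx":0.7,"dy":0.2,"dz":0.15,"ax":0,"ay":0,"az":0}]'
python3 -c "
from h import *
arc(.03)"
```

```text
time: 6.78
tcp_pos: [0.6702, -0.0606, 0.3208]
eef_rot: [1.383, 1.539, -3.051]
wrist_force: [-1.7, -1.4, -2.8]
finger_gap: 0.0284
t 6.775 ang 1.3731 r 0.2456 lat -0.0015 F [-1.7 -1.4 -2.8] gap 0.0284
tool x [-0.031 -0.003 -1.   ] jaw 106.0 q [-0.2   0.57  0.41  1.44 -0.01 -0.47]
[0.7  0.2  0.13]
[0.7  0.2  0.11]
[0.7  0.2  0.09]
[0.71 0.2  0.07]
[0.71 0.2  0.05]
```

```bash
python3 -m crank '[{"hand":1,"dx":0.7,"dy":0.2,"dz":0.1,"ax":0,"ay":0,"az":0}]'
python3 -c "
from h import *
arc(.03,1)"
python3 -m crank '[{"hand":1,"dx":0.5,"dy":0.15,"dz":0.05,"ax":0,"ay":0,"az":0}]'
python3 -c "
from h import *
arc(.03,1)
for n in('scene','top'): cam(n,n+'3.png')
a=cv2.imread('pics/scene3.png')[60:260,130:330]; cv2.imwrite('pics/s3z.png',cv2.resize(a,None,fx=3,fy=3,interpolation=cv2.INTER_CUBIC))
"
```

```text
time: 6.9
tcp_pos: [0.6777, -0.0585, 0.3222]
eef_rot: [1.392, 1.54, -3.042]
wrist_force: [-1.6, -0.6, -8.0]
finger_gap: 0.0289
t 6.9 ang 1.4055 r 0.2456 lat -0.0015 F [-1.6 -0.6 -8. ] gap 0.0289
tool x [-0.031 -0.003 -1.   ] jaw 106.0 q [-0.19  0.59  0.45  1.46 -0.01 -0.47]
[0.7  0.2  0.11]
time: 7.02
tcp_pos: [0.6832, -0.057, 0.3231]
eef_rot: [1.402, 1.54, -3.031]
wrist_force: [-1.0, -1.3, -1.0]
finger_gap: 0.0285
t 7.025 ang 1.4292 r 0.2456 lat -0.0015 F [-1.  -1.3 -1. ] gap 0.0285
tool x [-0.03  -0.003 -1.   ] jaw 106.0 q [-0.19  0.6   0.47  1.47 -0.01 -0.47]
[0.7  0.2  0.09]
```

View pics/s3z.png

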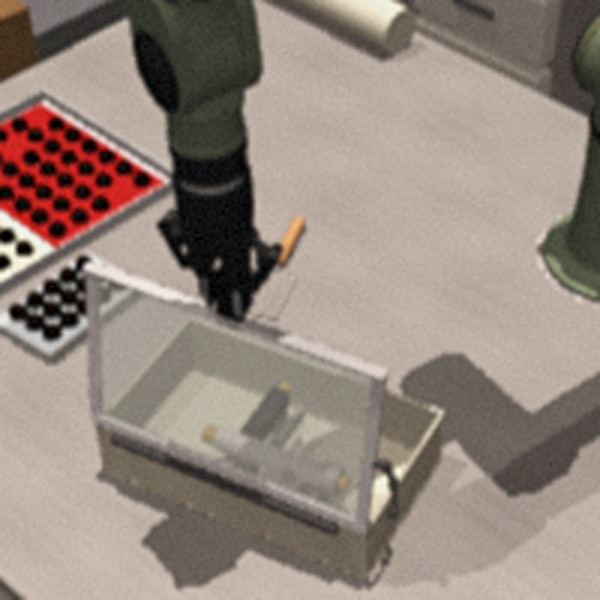

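The lid is nearly upright and still gripped, but no stop force shows yet. I'll use small steps until the stop is felt.

```bash
python3 -m crank '[{"hand":1,"dx":0.3,"dy":0.1,"dz":0.05,"ax":0,"ay":0,"az":0}]'
python3 -m crank '[{"hand":1,"dx":0.3,"dy":0.1,"dz":0.05,"ax":0,"ay":0,"az":0}]'
python3 -c "
from h import *
arc(.03,1)"
```

```text
time: 7.25
tcp_pos: [0.6863, -0.0561, 0.3236]
eef_rot: [1.412, 1.54, -3.022]
wrist_force: [-0.4, -2.9, -5.1]
finger_gap: 0.0286
time: 7.38
tcp_pos: [0.6891, -0.0553, 0.3239]
eef_rot: [1.422, 1.539, -3.012]
wrist_force: [-4.7, -3.0, -3.1]
finger_gap: 0.0286
t 7.375 ang 1.4542 r 0.2456 lat -0.0015 F [-4.7 -3.  -3.1] gap 0.0286
tool x [-0.031 -0.004 -1.   ] jaw 106.0 q [-0.18  0.62  0.5   1.48 -0.01 -0.46]
[0.71 0.2  0.07]
```

Run:
```python
from h import *
c=cam('scene')
for u,v in[(382,374),(88,266)]:
    p=ray(c,130+u/3-.3,60+v/3-.3,.302); d=HG-p; print(p.round(4),'fwd of hinge',(d@XW).round(4),'lat',(-d@YV).round(4),'ang',np.arccos(d@XW/.21).round(3))
a=cv2.imread('pics/top3.png')[100:225,205:355]; cv2.imwrite('pics/t3z.png',cv2.resize(a,None,fx=5,fy=5,interpolation=cv2.INTER_CUBIC))
a=c['pixels'][160:270,220:300,::-1]; cv2.imwrite('pics/s4z.png',cv2.resize(a,None,fx=5,fy=5,interpolation=cv2.INTER_CUBIC))
```

```text
[0.631  0.1116 0.302 ] fwd of hinge 0.0394 lat 0.1779 ang 1.382
[ 0.727  -0.2331  0.302 ] fwd of hinge 0.0402 lat -0.18 ang 1.378
```

View pics/t3z.png

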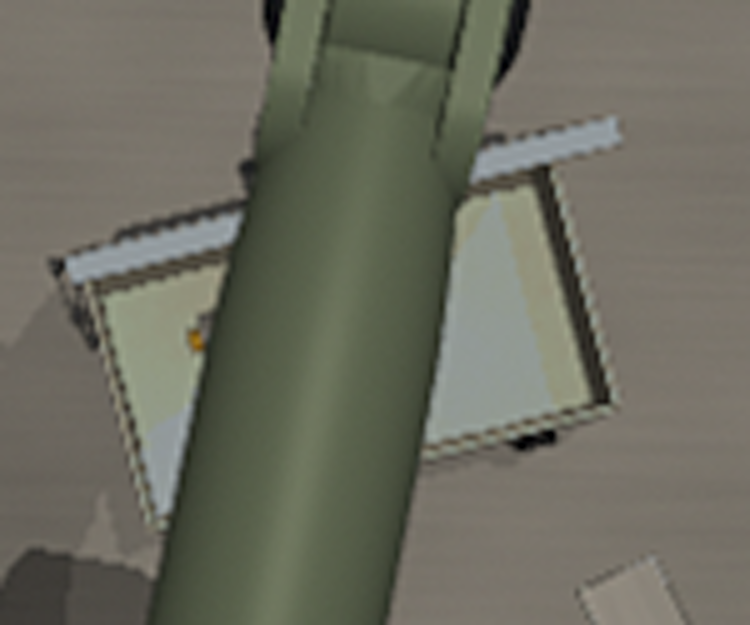

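View pics/s4z.png

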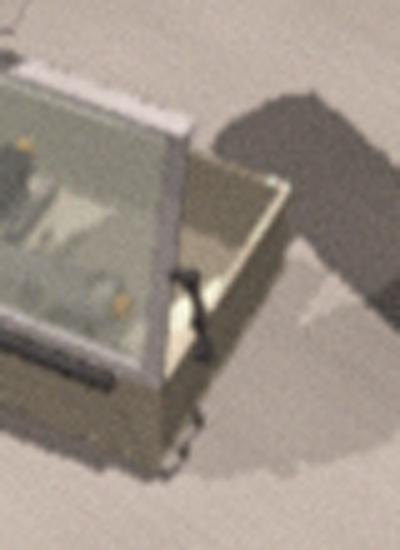

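The camera puts the lid at about 1.38 rad, and the stay (zoom 190,275 to 205,355) is almost straight. A little more push to find the stop.

```bash
python3 -m crank '[{"hand":1,"dx":0.3,"dy":0.1,"dz":0,"ax":0,"ay":0,"az":0}]'
python3 -m crank '[{"hand":1,"dx":0.3,"dy":0.1,"dz":0,"ax":0,"ay":0,"az":0}]'
python3 -m crank '[{"hand":1,"dx":0.2,"dy":0.05,"dz":0,"ax":0,"ay":0,"az":0}]'
```

```text
time: 7.55
tcp_pos: [0.6905, -0.0549, 0.324]
eef_rot: [1.451, 1.535, -2.983]
wrist_force: [-9.3, -3.6, 2.0]
finger_gap: 0.0289
time: 7.68
tcp_pos: [0.6911, -0.0547, 0.3241]
eef_rot: [1.472, 1.53, -2.963]
wrist_force: [-12.0, -2.7, -0.4]
finger_gap: 0.0284
time: 7.8
tcp_pos: [0.6908, -0.0549, 0.3241]
eef_rot: [1.478, 1.525, -2.958]
wrist_force: [-8.7, -2.5, -2.0]
finger_gap: 0.0287
```

The stop is felt (12 N, motion stalls). I'll hold briefly, then ease back slowly.

```bash
python3 -m crank '[{"hand":1,"dx":0.3,"dy":0.1,"dz":0,"ax":0,"ay":0,"az":0},{"hand":1,"dx":0.2,"dy":0.1,"dz":0,"ax":0,"ay":0,"az":0},{"hand":1,"dx":0.2,"dy":0.1,"dz":0,"ax":0,"ay":0,"az":0}]'
python3 -m crank '[{"hand":1,"dx":-0.2,"dy":-0.05,"dz":0,"ax":0,"ay":0,"az":0},{"hand":1,"dx":-0.2,"dy":-0.05,"dz":0,"ax":0,"ay":0,"az":0},{"hand":1,"dx":-0.2,"dy":-0.05,"dz":0,"ax":0,"ay":0,"az":0}]'
python3 - <<'E'
from h import *
st()
c=cam('scene')
a=c['pixels'][160:270,220:300,::-1]; cv2.imwrite('pics/s5z.png',cv2.resize(a,None,fx=5,fy=5,interpolation=cv2.INTER_CUBIC))
E
```

```text
time: 8.18
tcp_pos: [0.6912, -0.0547, 0.3241]
eef_rot: [1.514, 1.51, -2.924]
wrist_force: [-8.7, -4.1, -2.5]
finger_gap: 0.0285
time: 8.55
tcp_pos: [0.6871, -0.0559, 0.3235]
eef_rot: [1.488, 1.514, -2.95]
wrist_force: [1.5, -1.7, -6.9]
finger_gap: 0.0284
8.55 [ 0.6871 -0.0559  0.3235] [ 1.488  1.514 -2.95 ] [ 1.5 -1.7 -6.9] 0.028418479421530387 [-0.179  0.635  0.531  1.519 -0.02  -0.453]
```

View pics/s5z.png

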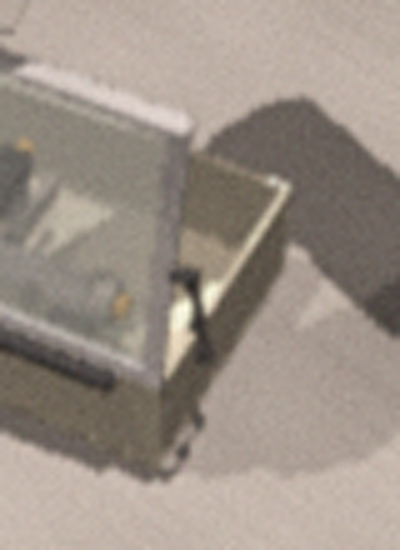

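```bash
python3 -m crank '[{"hand":1,"dx":-0.25,"dy":-0.05,"dz":-0.05,"ax":0,"ay":0,"az":0},{"hand":1,"dx":-0.25,"dy":-0.1,"dz":-0.05,"ax":0,"ay":0,"az":0}]'
python3 -m crank '[{"hand":1,"dx":-0.25,"dy":-0.05,"dz":-0.05,"ax":0,"ay":0,"az":0},{"hand":1,"dx":-0.2,"dy":-0.05,"dz":-0.05,"ax":0,"ay":0,"az":0}]'
python3 -m crank '[{"hand":1,"dx":-0.2,"dy":-0.05,"dz":-0.05,"ax":0,"ay":0,"az":0}]'
python3 - <<'E'
from h import *
st()
c=cam('scene')
a=c['pixels'][160:270,220:300,::-1]; cv2.imwrite('pics/s6z.png',cv2.resize(a,None,fx=5,fy=5,interpolation=cv2.INTER_CUBIC))
E
```

```text
time: 8.85
tcp_pos: [0.6834, -0.057, 0.3229]
eef_rot: [1.482, 1.518, -2.955]
wrist_force: [3.0, -0.2, -5.9]
finger_gap: 0.0285
time: 9.1
tcp_pos: [0.6789, -0.0582, 0.3223]
eef_rot: [1.493, 1.52, -2.944]
wrist_force: [3.9, -1.7, -5.7]
finger_gap: 0.0289
time: 9.22
tcp_pos: [0.6773, -0.0587, 0.3219]
eef_rot: [1.493, 1.521, -2.944]
wrist_force: [5.6, -1.7, -5.9]
finger_gap: 0.0286
9.225 [ 0.6773 -0.0587  0.3219] [ 1.493  1.521 -2.944] [ 5.6 -1.7 -5.9] 0.028637194326162314 [-0.186  0.604  0.473  1.486 -0.019 -0.461]
```

View pics/s6z.png

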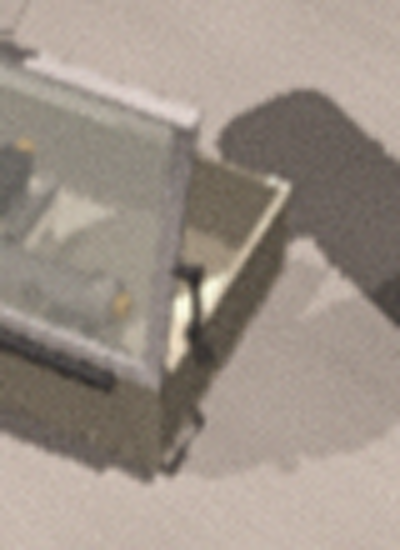

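```bash
python3 -m crank '[{"hand":1,"dx":-0.25,"dy":-0.1,"dz":-0.05,"ax":0,"ay":0,"az":0}]'
python3 -m crank '[{"hand":1,"dx":-0.25,"dy":-0.1,"dz":-0.05,"ax":0,"ay":0,"az":0}]'
```

```text
time: 9.4
tcp_pos: [0.675, -0.0593, 0.3217]
eef_rot: [1.485, 1.522, -2.952]
wrist_force: [8.7, 0.9, -6.4]
finger_gap: 0.029
time: 9.52
tcp_pos: [0.6741, -0.0596, 0.3214]
eef_rot: [1.469, 1.526, -2.968]
wrist_force: [8.7, 0.6, -5.5]
finger_gap: 0.0289
```

```bash
python3 -m crank '[{"hand":1,"dx":-0.25,"dy":-0.1,"dz":-0.05,"ax":0,"ay":0,"az":0}]'
python3 -m crank '[{"hand":1,"dx":0.1,"dy":0,"dz":0,"ax":0,"ay":0,"az":0},{"hand":1,"dx":0,"dy":0,"dz":0,"ax":0,"ay":0,"az":0}]'
python3 - <<'E'
from h import *
tool()
c=cam('scene')
a=c['pixels'][160:270,220:300,::-1]; cv2.imwrite('pics/s7z.png',cv2.resize(a,None,fx=5,fy=5,interpolation=cv2.INTER_CUBIC))
E
```

```text
time: 9.65
tcp_pos: [0.6735, -0.0598, 0.3214]
eef_rot: [1.449, 1.532, -2.987]
wrist_force: [9.7, 1.0, -5.7]
finger_gap: 0.0288
time: 9.9
tcp_pos: [0.6758, -0.0591, 0.3219]
eef_rot: [1.45, 1.535, -2.986]
wrist_force: [4.4, -0.9, -6.3]
finger_gap: 0.029
9.9 [ 0.6758 -0.0591  0.3219] [ 1.45   1.535 -2.986] [ 4.4 -0.9 -6.3] 0.028963788168307088 [-0.19   0.588  0.445  1.462 -0.012 -0.466]
tool x [-0.035 -0.006 -0.999] jaw yaw 105.8
```

View pics/s7z.png

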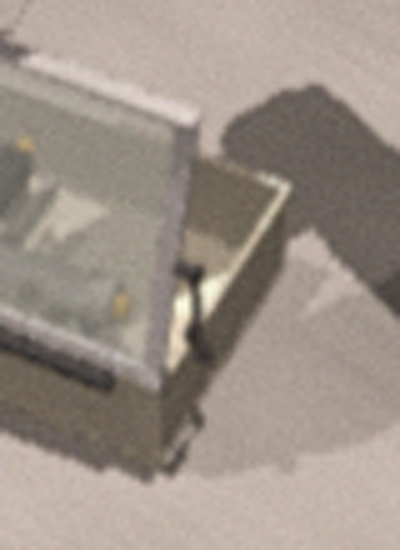

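The lid stalls against the locked stay when lowered, and the lid position holds. Opening the fingers.

```bash
python3 -m crank '[{"hand":3.5,"dx":0,"dy":0,"dz":0,"ax":0,"ay":0,"az":0},{"hand":5,"dx":0,"dy":0,"dz":0,"ax":0,"ay":0,"az":0},{"hand":7,"dx":0,"dy":0,"dz":0,"ax":0,"ay":0,"az":0},{"hand":7,"dx":0,"dy":0,"dz":0,"ax":0,"ay":0,"az":0}]'
python3 - <<'E'
from h import *
c=cam('scene')
a=c['pixels'][60:260,130:330,::-1]; cv2.imwrite('pics/s8z.png',cv2.resize(a,None,fx=3,fy=3,interpolation=cv2.INTER_CUBIC))
E
```

```text
time: 10.45
tcp_pos: [0.6732, -0.0583, 0.3237]
eef_rot: [1.419, 1.532, -3.018]
wrist_force: [-0.8, -1.1, 0.1]
finger_gap: 0.07
```

View pics/s8z.png

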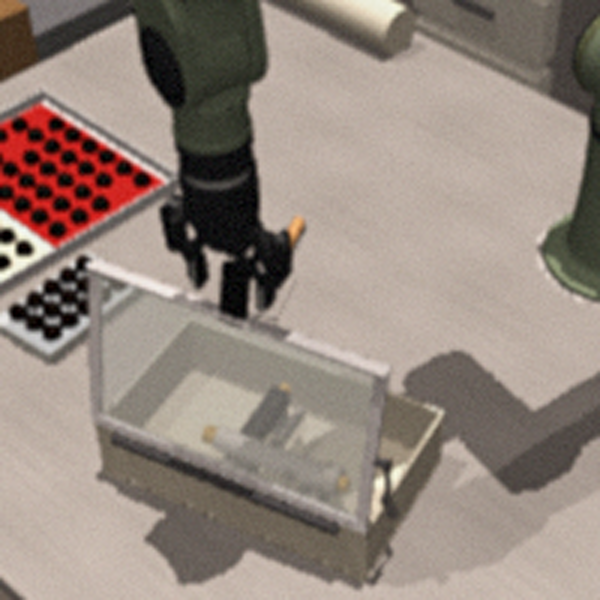

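The lid stands unaided, with the tongue at (237,290) free between the open fingers. Retreating towards the front.

```bash
python3 -m crank '[{"hand":7,"dx":-1.9,"dy":-0.55,"dz":0.5,"ax":0,"ay":0,"az":0},{"hand":7.5,"dx":-3.9,"dy":-1.1,"dz":0.5,"ax":0,"ay":0,"az":0},{"hand":8.5,"dx":-4.8,"dy":-1.35,"dz":0,"ax":0,"ay":-2,"az":0},{"hand":8.5,"dx":-5.5,"dy":-1.55,"dz":0,"ax":0,"ay":0,"az":0},{"hand":8.5,"dx":-5.5,"dy":-1.55,"dz":0,"ax":0,"ay":0,"az":0}]'
python3 -m crank '[{"hand":8.5,"dx":-5,"dy":-1.5,"dz":0,"ax":0,"ay":0,"az":0},{"hand":8.5,"dx":-5,"dy":-3,"dz":0,"ax":0,"ay":0,"az":0},{"hand":8.5,"dx":-3,"dy":-5,"dz":0,"ax":0,"ay":0,"az":0},{"hand":8.5,"dx":0,"dy":-5,"dz":0,"ax":0,"ay":0,"az":0},{"hand":8.5,"dx":0,"dy":-5,"dz":0,"ax":0,"ay":0,"az":0}]'
python3 - <<'E'
from h import *
tool()
for n in('scene','top'): cam(n,n+'9.png')
a=cv2.imread('pics/top9.png')[100:225,205:355]; cv2.imwrite('pics/t9z.png',cv2.resize(a,None,fx=5,fy=5,interpolation=cv2.INTER_CUBIC))
a=cv2.imread('pics/scene9.png')[130:270,145:295]; cv2.imwrite('pics/s9z.png',cv2.resize(a,None,fx=4,fy=4,interpolation=cv2.INTER_CUBIC))
E
```

```text
time: 11.12
tcp_pos: [0.4538, -0.1198, 0.332]
eef_rot: [2.535, 1.564, -1.898]
wrist_force: [-0.4, -1.2, 0.7]
finger_gap: 0.0851
time: 11.75
tcp_pos: [0.3156, -0.3167, 0.3351]
eef_rot: [3.116, 1.559, -1.315]
wrist_force: [-0.6, -0.8, 1.3]
finger_gap: 0.0849
11.75 [ 0.3156 -0.3167  0.3351] [ 3.116  1.559 -1.315] [-0.6 -0.8  1.3] 0.08488860669430977 [-0.95   0.072 -0.248  1.24  -0.004 -1.231]
tool x [ 0.003 -0.011 -1.   ] jaw yaw 106.12
```

View pics/t9z.png

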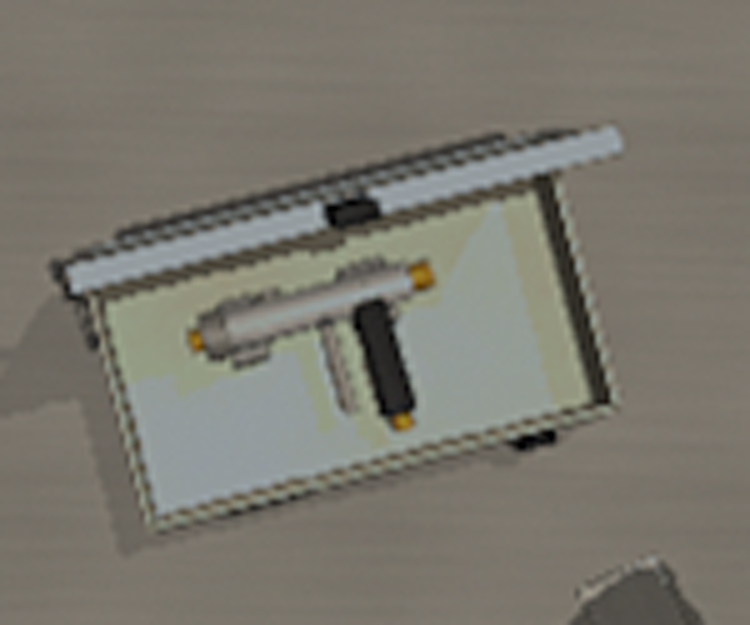

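View pics/s9z.png

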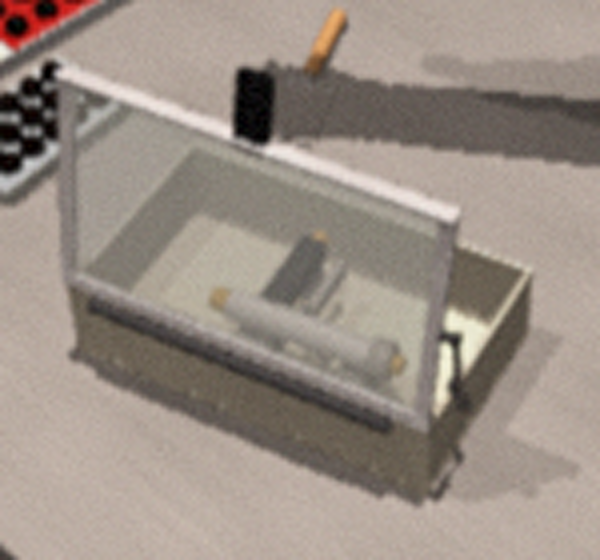

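The lid stands, with the tongue up at (353,210) in the top zoom. The gun is clear: black grip from (372,310) to (398,412), trigger bar from (327,325) to (348,410), brass pieces at (421,275), (195,340) and (401,420). I'll measure it with masks.

Run:
```python
from h import *
c=cam('top'); P=cloud(c); px=c['pixels']; hsv=cv2.cvtColor(px,cv2.COLOR_RGB2HSV)
roi=np.zeros((384,512),np.uint8); roi[150:190,240:300]=1
blk=((px.max(2)<75)&(roi>0)).astype(np.uint8)
br=((hsv[...,1]>130)&(hsv[...,2]>90)&(roi>0)).astype(np.uint8)
big=cv2.resize(blk*255,None,fx=1,fy=1)
n,l,s,ce=cv2.connectedComponentsWithStats(blk)
for i in range(1,n):
    if s[i,4]>20:
        print('black',s[i],ce[i]); 
        if s[i,4]>80:
            k=cv2.findContours((l==i).astype(np.uint8),0,2)[0][0]; r=cv2.minAreaRect(k); print(r)
            v,u=np.nonzero(l==i); pts=np.array([ray(c,a,b,.068)[:2] for a,b in zip(u,v)]); m=pts.mean(0); w,V=np.linalg.eigh(np.cov(pts.T)); 
            ax=V[:,1]*np.sign(V[0,1]); print('grip centre',m.round(4),'axis deg',np.degrees(np.arctan2(ax[1],ax[0])),'len',np.sqrt(12*w), 'depth z',np.median(P[l==i][:,2]))
n,l,s,ce=cv2.connectedComponentsWithStats(br)
for i in range(1,n):
    if s[i,4]>3: print('brass',s[i,4],ce[i],ray(c,*ce[i],.06).round(4),np.median(P[l==i][:,2]))
# trigger pixels: depth ~.065
m=(abs(P[...,2]-.065)<.006)&(roi>0)
d=(P-[*HG[:2],0])
v,u=np.nonzero(m&(blk==0)); 
print(''.join('\n'+''.join(f'{int(P[b,a,2]*1000):4d}' for a in range(262,292)) for b in range(160,186)))
```

```text
black [275 160  13  24 169] [281.21893491 171.19526627]
((281.3999938964844, 171.20001220703125), (23.400854110717773, 7.589465618133545), 71.56504821777344)
grip centre [ 0.6021 -0.1027] axis deg 16.833695596181634 len [0.02701688 0.08827337] depth z 0.06640422351245581
brass 17 [288.94117647 154.64705882] [ 0.6659 -0.1316  0.06  ] 0.06486321683985556
brass 8 [243.75  167.375] [0.6147 0.0379 0.06  ] 0.061162252661519395
brass 9 [285. 184.] [ 0.5548 -0.1182  0.06  ] 0.062498133723393474

  63  75  68  69  69  69  72  69  65  65  71  68  62  64  68  63  65  68  67  66  561627   1   0   3  13   2   6   6   4
  69  71  69  63  63  62  66  67  66  65  67  65  66  62  65  63  67  70  69  66  42  41   7   8  11   5  12   1  10   7
  70  71  68  67  73  69  68  65  64  64  63  62  60  66  64  70  66  67  69  67  66  44  45   8   6   6   3   5   8   9
  68  74  60  70  68  62  62  651627  64  54   1   0  49  62  60  67  68  65  70  66  36   5   2   8   7   0   7  10   4
  71  67  69  62  60  61  58  66  76   5   4   4  10  30  66  65  62  67  65  61  67   8   0   0   0   6   6   5   7  10
  
[... 1838 characters left out ...]
  3   7   6   1   6  60  69  62   8   1  -2   7  48  65  67  66  69  69  68  70  10   2   6   5
   6   7   5   4   1   4  10   4   0   6  -3  54  66  61   8   6   3   1   7  67  67  65  63  62  71  62   4   6   0   3
   8   5   7   7   6   5  12  -2  13   7   4   3   7   7   3  10   5   1   1  66  68  56  62  58  62  10   6   7  16   1
   8  10   0   9   9   8   4   7   6   7   5   0   3   9   3   6   0   0   7   9   5  59  66  62  66   6   3   1   0   0
   1   3   0   2   1   6   5   6   0   4  -1  10   2   5   5   7  12   6   7   3   5  53  59  67  58  55   0  11  -2   8
   6  10   3   1   2  12   0   2  11   3   7  13   8   5   9   8   8   9   4   3   5  10  62  60  -1  -3   6   7   6   8
```

Run:
```python
from h import *
s=read_state(); t=np.array(s['tcp_pos']); q=s['joint_positions'][0]
rad=np.array([np.cos(q),np.sin(q),0]); lat=np.array([-np.sin(q),np.cos(q),0])
print(q)
A=[]
for n in('scene','top'):
    c=cam(n);A.append(cloud(c)[c['z_map']>0])
A=np.concatenate(A)-t
f=A@rad;l=A@lat;h=A[:,2]
for a in np.arange(0.0,.5,.04):
    m=(h>a)&(h<a+.04)&(abs(l)<.12)&(abs(f)<.2)
    if m.sum()>5: print(a.round(2),m.sum(),'fwd',np.percentile(f[m],[1,99]).round(3),'lat',np.percentile(l[m],[1,99]).round(3))
```

```text
-0.9493471455402661
0.0 72 fwd [-0.055  0.054] lat [-0.022  0.031]
0.04 264 fwd [-0.073  0.07 ] lat [-0.029  0.039]
0.08 479 fwd [-0.07   0.065] lat [-0.024  0.038]
0.12 265 fwd [-0.039  0.033] lat [-0.002  0.045]
0.16 376 fwd [-0.038  0.031] lat [-0.004  0.042]
0.2 332 fwd [-0.038  0.029] lat [0.002 0.042]
0.24 296 fwd [-0.043  0.033] lat [0.011 0.043]
0.28 480 fwd [-0.053  0.041] lat [0.011 0.048]
0.32 136 fwd [-0.045  0.036] lat [0.035 0.047]
0.36 38 fwd [-0.071  0.034] lat [0.048 0.051]
0.4 407 fwd [-0.163  0.041] lat [-0.024  0.06 ]
0.44 4296 fwd [-0.193  0.034] lat [-0.04   0.056]
0.48 1788 fwd [-0.199 -0.095] lat [-0.032  0.041]
```

```bash
python3 -m crank '[{"hand":8.5,"dx":5.2,"dy":4.2,"dz":-2.5,"ax":0,"ay":0,"az":0.3},{"hand":8.5,"dx":5.2,"dy":4.2,"dz":-2.5,"ax":0,"ay":0,"az":0.2},{"hand":8.5,"dx":5.2,"dy":4.2,"dz":-2.5,"ax":0,"ay":0,"az":0.2},{"hand":8.5,"dx":5.2,"dy":4.2,"dz":-2.5,"ax":0,"ay":0,"az":0},{"hand":8.5,"dx":3.5,"dy":3,"dz":-2,"ax":0,"ay":0,"az":0}]'
python3 -c "
from h import *
s,R=tool(); print(np.array([.5826,-.0948,.034])-s['tcp_pos'])"
```

```text
time: 12.62
tcp_pos: [0.5353, -0.1303, 0.2282]
eef_rot: [-2.973, 1.555, -1.108]
wrist_force: [0.5, -1.6, 0.1]
finger_gap: 0.0851
12.625 [ 0.5353 -0.1303  0.2282] [-2.973  1.555 -1.108] [ 0.5 -1.6  0.1] 0.08513840195356755 [-0.367  0.322 -0.207  1.031 -0.01  -0.661]
tool x [ 0.007 -0.014 -1.   ] jaw yaw 106.83
[ 0.04730917  0.03549498 -0.19419749]
```

```bash
python3 -m crank '[{"hand":8.5,"dx":2.4,"dy":1.8,"dz":-2.5,"ax":0.8,"ay":0.4,"az":0},{"hand":8.5,"dx":2.2,"dy":1.6,"dz":-2.5,"ax":0,"ay":0,"az":0},{"hand":8.5,"dx":0,"dy":0,"dz":-1.5,"ax":0,"ay":0,"az":0},{"hand":8.5,"dx":0,"dy":0,"dz":0,"ax":0,"ay":0,"az":0}]'
python3 -c "
from h import *
s,R=tool(); print(np.array([.5826,-.0948,.034])-s['tcp_pos'])"
```

```text
time: 13.12
tcp_pos: [0.5815, -0.0857, 0.1609]
eef_rot: [0.768, 1.567, 2.647]
wrist_force: [-0.2, -0.6, -0.2]
finger_gap: 0.0851
13.125 [ 0.5815 -0.0857  0.1609] [0.768 1.567 2.647] [-0.2 -0.6 -0.2] 0.08510472745813388 [-0.272  0.451 -0.192  0.931  0.001 -0.58 ]
tool x [-0.003  0.002 -1.   ] jaw yaw 107.63
[ 0.001089   -0.00907434 -0.12693785]
```

```bash
python3 -m crank '[{"hand":8.5,"dx":0.1,"dy":-0.8,"dz":-2.5,"ax":0,"ay":0,"az":-0.7},{"hand":8.5,"dx":0,"dy":0,"dz":-2.5,"ax":0,"ay":0,"az":0},{"hand":8.5,"dx":0,"dy":0,"dz":0,"ax":0,"ay":0,"az":0}]'
python3 -c "
from h import *
s,R=tool(); print(np.array([.5826,-.0948,.034])-s['tcp_pos'])
for n in('scene','top'): cam(n,n+'10.png')
a=cv2.imread('pics/scene10.png')[110:260,155:305]; cv2.imwrite('pics/s10z.png',cv2.resize(a,None,fx=4,fy=4,interpolation=cv2.INTER_CUBIC))
"
```

```text
time: 13.5
tcp_pos: [0.582, -0.095, 0.1143]
eef_rot: [-2.087, 1.57, -0.222]
wrist_force: [-0.2, 0.2, -0.2]
finger_gap: 0.085
13.5 [ 0.582  -0.095   0.1143] [-2.087  1.57  -0.222] [-0.2  0.2 -0.2] 0.08496177429020685 [-0.287  0.496 -0.249  0.824  0.    -0.581]
tool x [ 0.001 -0.    -1.   ] jaw yaw 106.85
[ 0.00059059  0.00019447 -0.08030097]
```

View pics/s10z.png

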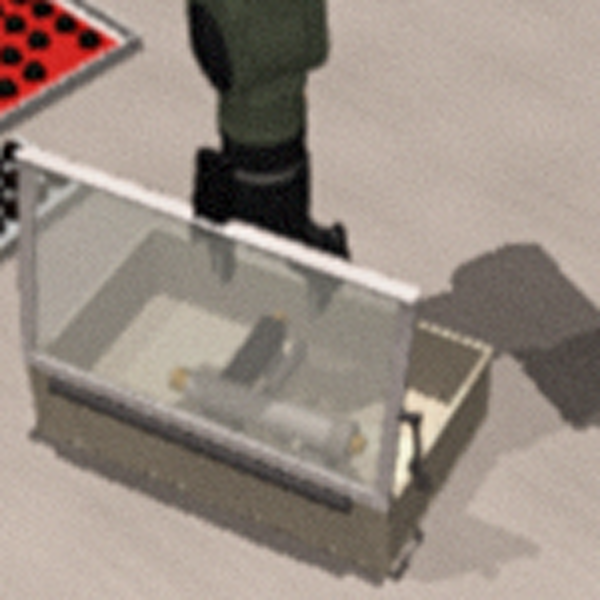

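The fingers, at (218,255) and (320,290), straddle the grip and trigger. Descending in small steps.

```bash
python3 -m crank '[{"hand":8.5,"dx":0,"dy":0,"dz":-2.5,"ax":0,"ay":0,"az":0},{"hand":8.5,"dx":0,"dy":0,"dz":-1.5,"ax":0,"ay":0,"az":0},{"hand":8.5,"dx":0,"dy":0,"dz":0,"ax":0,"ay":0,"az":0}]'
python3 -m crank '[{"hand":8.5,"dx":0,"dy":0,"dz":-2,"ax":0,"ay":0,"az":0},{"hand":8.5,"dx":0,"dy":0,"dz":-1.2,"ax":0,"ay":0,"az":0},{"hand":8.5,"dx":0,"dy":0,"dz":0,"ax":0,"ay":0,"az":0}]'
python3 -c "
from h import *
s,R=tool(); print(np.array([.5826,-.0948,.034])-s['tcp_pos'])
c=cam('scene')
a=c['pixels'][110:260,155:305,::-1]; cv2.imwrite('pics/s11z.png',cv2.resize(a,None,fx=4,fy=4,interpolation=cv2.INTER_CUBIC))
"
```

```text
time: 13.98
tcp_pos: [0.5867, -0.0967, 0.0804]
eef_rot: [-2.152, 1.558, -0.287]
wrist_force: [-0.6, -0.3, -0.5]
finger_gap: 0.085
time: 14.35
tcp_pos: [0.5889, -0.0974, 0.0508]
eef_rot: [-2.151, 1.553, -0.287]
wrist_force: [0.1, -0.9, 0.6]
finger_gap: 0.0853
14.35 [ 0.5889 -0.0974  0.0508] [-2.151  1.553 -0.287] [ 0.1 -0.9  0.6] 0.08530401896658422 [-0.288  0.571 -0.31   0.672  0.    -0.581]
tool x [ 0.017 -0.005 -1.   ] jaw yaw 106.82
[-0.00632944  0.00259303 -0.01684247]
```

View pics/s11z.png

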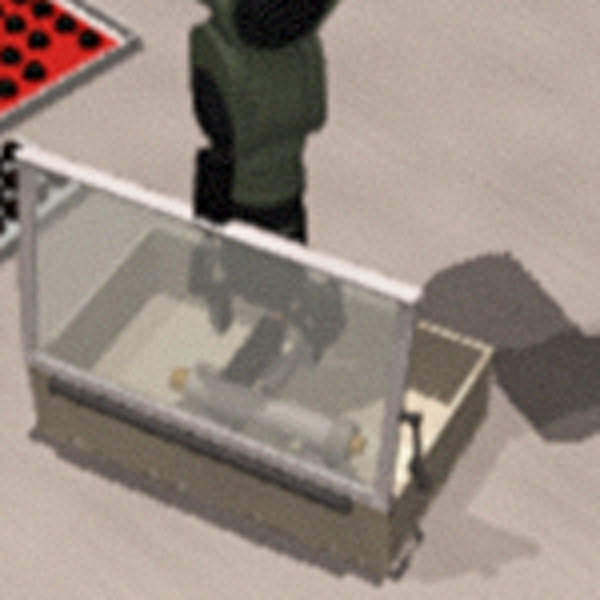

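The fingers are beside the grip and trigger. Going down the rest and shifting to the squeezed centre.

```bash
python3 -m crank '[{"hand":8.5,"dx":-0.4,"dy":-0.2,"dz":-1,"ax":0,"ay":0.9,"az":0},{"hand":8.5,"dx":0,"dy":-0.3,"dz":-0.6,"ax":0,"ay":0,"az":0},{"hand":8.5,"dx":0,"dy":0,"dz":0,"ax":0,"ay":0,"az":0}]'
python3 -c "
from h import *
s,R=tool(); print(np.array([.5849,-.1024,.034])-s['tcp_pos'])"
```

```text
time: 14.78
tcp_pos: [0.5859, -0.1032, 0.0356]
eef_rot: [-3.034, 1.564, -1.169]
wrist_force: [0.1, -0.2, -0.0]
finger_gap: 0.0847
14.775 [ 0.5859 -0.1032  0.0356] [-3.034  1.564 -1.169] [ 0.1 -0.2 -0. ] 0.08472841013570243 [-0.296  0.597 -0.311  0.659 -0.005 -0.589]
tool x [ 0.002 -0.006 -1.   ] jaw yaw 106.82
[-0.00101658  0.00077367 -0.00155339]
```

```bash
python3 -m crank '[{"hand":6,"dx":0,"dy":0,"dz":0,"ax":0,"ay":0,"az":0},{"hand":5,"dx":0,"dy":0,"dz":0,"ax":0,"ay":0,"az":0},{"hand":5,"dx":0,"dy":0,"dz":0,"ax":0,"ay":0,"az":0}]'
python3 -m crank '[{"hand":4.2,"dx":0,"dy":0,"dz":0,"ax":0,"ay":0,"az":0},{"hand":4.2,"dx":0,"dy":0,"dz":0,"ax":0,"ay":0,"az":0}]'
python3 -c "
from h import *
s,R=tool()"
```

```text
time: 15.15
tcp_pos: [0.584, -0.0974, 0.0358]
eef_rot: [-0.305, 1.564, 1.562]
wrist_force: [-1.4, 8.1, 1.9]
finger_gap: 0.0505
time: 15.4
tcp_pos: [0.5851, -0.1006, 0.0369]
eef_rot: [-2.196, 1.569, -0.329]
wrist_force: [0.2, 1.7, -2.2]
finger_gap: 0.0421
15.4 [ 0.5851 -0.1006  0.0369] [-2.196  1.569 -0.329] [ 0.2  1.7 -2.2] 0.042121113713065254 [-0.295  0.594 -0.312  0.663 -0.    -0.59 ]
tool x [ 0.002 -0.001 -1.   ] jaw yaw 106.95
```

```bash
python3 -m crank '[{"hand":1,"dx":0,"dy":0,"dz":0,"ax":0,"ay":0,"az":0},{"hand":1,"dx":0,"dy":0,"dz":0,"ax":0,"ay":0,"az":0}]'
python3 -m crank '[{"hand":1,"dx":0,"dy":0,"dz":0,"ax":0,"ay":0,"az":0},{"hand":1,"dx":0,"dy":0,"dz":0,"ax":0,"ay":0,"az":0},{"hand":1,"dx":0,"dy":0,"dz":0,"ax":0,"ay":0,"az":0}]'
python3 -c "
from h import *
s,R=tool()
c=cam('scene')
a=c['pixels'][110:260,155:305,::-1]; cv2.imwrite('pics/s12z.png',cv2.resize(a,None,fx=4,fy=4,interpolation=cv2.INTER_CUBIC))
"
```

```text
time: 15.65
tcp_pos: [0.5857, -0.1024, 0.0375]
eef_rot: [-2.76, 1.566, -0.893]
wrist_force: [0.3, 0.4, -2.5]
finger_gap: 0.0379
time: 16.02
tcp_pos: [0.5856, -0.1024, 0.0374]
eef_rot: [-2.789, 1.566, -0.922]
wrist_force: [0.7, -2.8, -0.2]
finger_gap: 0.0374
16.025 [ 0.5856 -0.1024  0.0374] [-2.789  1.566 -0.922] [ 0.7 -2.8 -0.2] 0.03736703356524898 [-0.296  0.594 -0.311  0.663 -0.003 -0.593]
tool x [ 0.003 -0.004 -1.   ] jaw yaw 107.0
```

View pics/s12z.png

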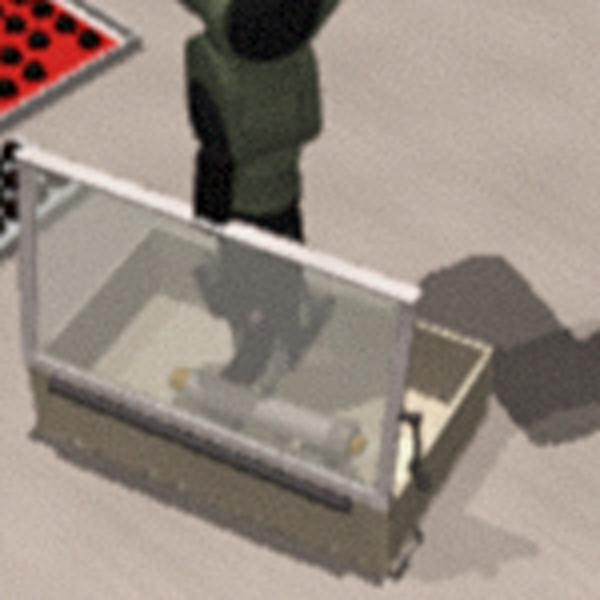

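The gap has stalled at 37.4 mm, which matches full squeeze, and the lid is standing. Holding.

```bash
for i in 1 2 3; do :; done
python3 -m crank '[{"hand":0,"dx":0,"dy":0,"dz":0,"ax":0,"ay":0,"az":0},{"hand":0,"dx":0,"dy":0,"dz":0,"ax":0,"ay":0,"az":0},{"hand":0,"dx":0,"dy":0,"dz":0,"ax":0,"ay":0,"az":0},{"hand":0,"dx":0,"dy":0,"dz":0,"ax":0,"ay":0,"az":0},{"hand":0,"dx":0,"dy":0,"dz":0,"ax":0,"ay":0,"az":0}]'
python3 -m crank '[{"hand":0,"dx":0,"dy":0,"dz":0,"ax":0,"ay":0,"az":0},{"hand":0,"dx":0,"dy":0,"dz":0,"ax":0,"ay":0,"az":0},{"hand":0,"dx":0,"dy":0,"dz":0,"ax":0,"ay":0,"az":0},{"hand":0,"dx":0,"dy":0,"dz":0,"ax":0,"ay":0,"az":0},{"hand":0,"dx":0,"dy":0,"dz":0,"ax":0,"ay":0,"az":0}]'
python3 -m crank '[{"hand":0,"dx":0,"dy":0,"dz":0,"ax":0,"ay":0,"az":0},{"hand":0,"dx":0,"dy":0,"dz":0,"ax":0,"ay":0,"az":0},{"hand":0,"dx":0,"dy":0,"dz":0,"ax":0,"ay":0,"az":0},{"hand":0,"dx":0,"dy":0,"dz":0,"ax":0,"ay":0,"az":0},{"hand":0,"dx":0,"dy":0,"dz":0,"ax":0,"ay":0,"az":0}]'
```

```text
time: 16.7
tcp_pos: [0.5856, -0.1024, 0.0374]
eef_rot: [-2.792, 1.566, -0.924]
wrist_force: [1.3, -2.9, -0.6]
finger_gap: 0.0377
time: 17.32
tcp_pos: [0.5857, -0.1024, 0.0375]
eef_rot: [-2.792, 1.566, -0.924]
wrist_force: [0.5, -2.1, -1.3]
finger_gap: 0.0381
time: 17.95
tcp_pos: [0.5856, -0.1024, 0.0374]
eef_rot: [-2.808, 1.566, -0.94]
wrist_force: [0.5, -2.7, -0.5]
finger_gap: 0.0379
```

```bash
python3 -m crank '[{"hand":4.5,"dx":0,"dy":0,"dz":0,"ax":0,"ay":0,"az":0},{"hand":5.5,"dx":0,"dy":0,"dz":0,"ax":0,"ay":0,"az":0},{"hand":6.5,"dx":0,"dy":0,"dz":0,"ax":0,"ay":0,"az":0},{"hand":8.5,"dx":-0.2,"dy":0.5,"dz":0,"ax":0,"ay":0,"az":0},{"hand":8.5,"dx":0,"dy":0,"dz":0,"ax":0,"ay":0,"az":0}]'
python3 -c "
from h import *
s,R=tool(); print(np.array([.5826,-.0948,.034])-s['tcp_pos'])"
```

```text
time: 18.58
tcp_pos: [0.5807, -0.0909, 0.0358]
eef_rot: [-0.022, 1.564, 1.847]
wrist_force: [0.5, 0.1, 0.1]
finger_gap: 0.0851
18.575 [ 0.5807 -0.0909  0.0358] [-0.022  1.564  1.847] [0.5 0.1 0.1] 0.08513989968857281 [-0.284  0.59  -0.323  0.661  0.006 -0.582]
tool x [-0.002  0.007 -1.   ] jaw yaw 107.09
[ 0.00192463 -0.00388818 -0.00182519]
```

Released with zero force. I'll recentre slightly, rise straight up, then go clear.

```bash
python3 -m crank '[{"hand":8.5,"dx":0.1,"dy":-0.3,"dz":0.8,"ax":0,"ay":0,"az":0},{"hand":8.5,"dx":0,"dy":0,"dz":2,"ax":0,"ay":0,"az":0},{"hand":8.5,"dx":0,"dy":0,"dz":3,"ax":0,"ay":0,"az":0},{"hand":8.5,"dx":-0.5,"dy":0,"dz":4,"ax":0,"ay":0,"az":0},{"hand":8.5,"dx":-1,"dy":0,"dz":4,"ax":0,"ay":0,"az":0}]'
python3 -m crank '[{"hand":8.5,"dx":-4,"dy":-1.5,"dz":3,"ax":0,"ay":0,"az":0},{"hand":8.5,"dx":-5,"dy":-3,"dz":3,"ax":0,"ay":0,"az":0},{"hand":8.5,"dx":-5,"dy":-5,"dz":2,"ax":0,"ay":0,"az":0},{"hand":8.5,"dx":-5,"dy":-5,"dz":2,"ax":0,"ay":0,"az":0},{"hand":8.5,"dx":-4,"dy":-5,"dz":0,"ax":0,"ay":0,"az":0}]'
python3 -m crank '[{"hand":8.5,"dx":0,"dy":0,"dz":0,"ax":0,"ay":0,"az":0}]'
python3 - <<'E'
from h import *
tool()
for n in('scene','top'): cam(n,n+'13.png')
a=cv2.imread('pics/top13.png'); b=cv2.imread('pics/scene13.png')
cv2.imwrite('pics/t13z.png',cv2.resize(a[100:225,205:355],None,fx=5,fy=5,interpolation=cv2.INTER_CUBIC))
cv2.imwrite('pics/both13.png',np.hstack([a[:,:400],b[:,:400]]))
d=np.abs(cv2.imread('pics/top0.png').astype(int)-a).max(2); cv2.imwrite('pics/d13.png',np.clip(d*3,0,255).astype(np.uint8))
E
```

```text
time: 19.2
tcp_pos: [0.5654, -0.0953, 0.1772]
eef_rot: [0.36, 1.563, 2.227]
wrist_force: [0.8, -0.6, -0.1]
finger_gap: 0.0849
time: 19.82
tcp_pos: [0.3553, -0.2745, 0.2795]
eef_rot: [-2.322, 1.561, -0.448]
wrist_force: [0.9, -0.8, 0.1]
finger_gap: 0.0853
time: 19.95
tcp_pos: [0.3531, -0.2777, 0.2807]
eef_rot: [-2.461, 1.559, -0.595]
wrist_force: [-0.4, -0.2, 0.0]
finger_gap: 0.0849
19.95 [ 0.3531 -0.2777  0.2807] [-2.461  1.559 -0.595] [-0.4 -0.2  0. ] 0.08485627008004872 [-0.833  0.097 -0.358  1.105  0.003 -1.128]
tool x [ 0.01  -0.007 -1.   ] jaw yaw 106.91
```

View pics/t13z.png

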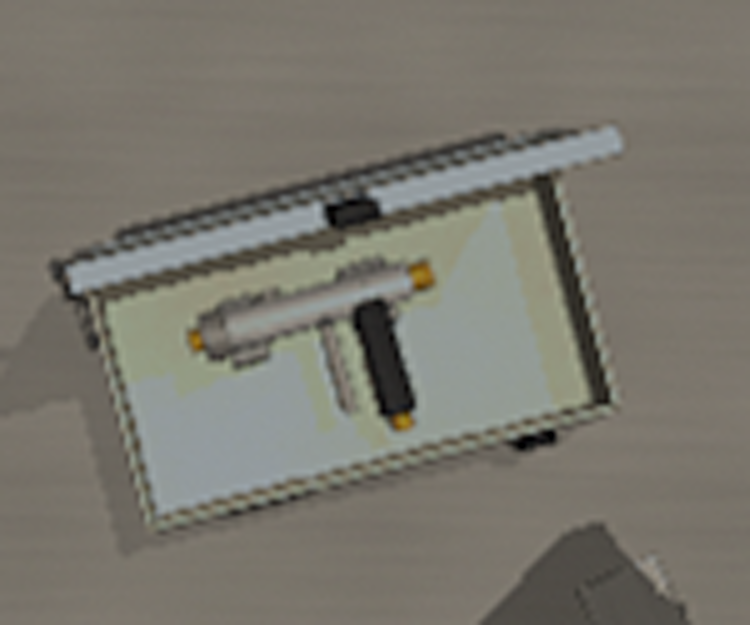

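View pics/both13.png

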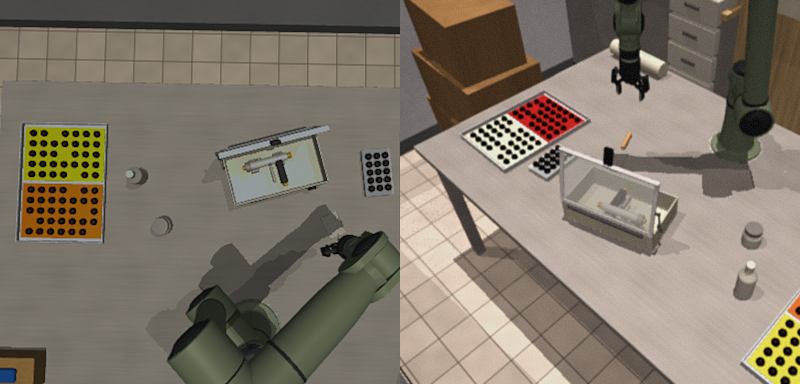

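View pics/d13.png

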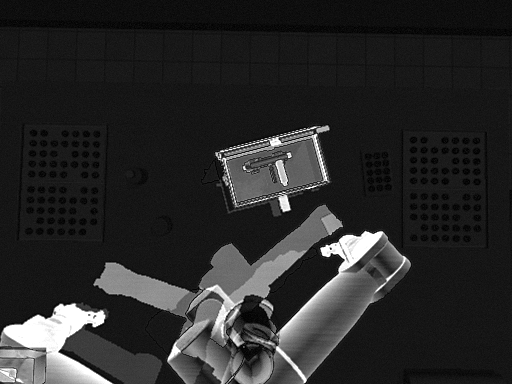

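The lid stands (tongue at zoom 353,210) and the trigger is back at rest (327,325 to 348,410, as before the squeeze). The bottle, tub and mould show no change in the difference image. The spatula is not clearly visible from above, but nothing came near it, and it is in place in the scene view at (627,140). Handing in.

```bash
python3 -c "
from h import *
print(job.finish_job())"
```

```text
the job is handed in; nothing more can be done
None
```

I raised the lid by its tongue to the stop and eased it back until the stay carried it. I then let go and squeezed the spray gun's trigger for about 2 s. The job was handed in at about 20 s of robot time, with the arm clear of everything.

- **Lid:** at the top I felt a stop force of about 12 N. Lowering it then stalled after 15–18 mm at about 9 N, so I took the stay as locked. The lid stood unaided from when I let go to the last pictures, about 10 s, with no change in its position. From the hand's position I estimated up to 1.45 rad where the camera gave 1.38 rad; I put that down to hinge calibration error and went by the felt stop.
- **Trigger:** the gap stalled at about 37.4–38.1 mm, against about 37 mm expected for fully home. The fingers hid the trigger, so I could not see it at its stop. I relied on the stall under the gripper's fixed half-maximum force (60 N), well above the 11 N needed. In the last top view it is back where it was at rest.
- **Surroundings:** the bottle, tub and mould show no change in the before-and-after difference. In the last top view the spatula was partly covered by the arm and its shadow, so I checked it only by eye in the scene view, where it looks unmoved.

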